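# Gauge the stone cast, then rack it or send it back for trimming

## Task

Check the stone cast that stands on the height gauge: push the gauge's foot gently down until it rests on the front teeth, read the height, and let the foot spring back up. If the cast is 48 mm high or less, stand it teeth-up in the free bay of the chrome rack, the one with the job card; if it is higher it still needs trimming, so set it teeth-up in the white work pan. Set it down without dropping it, and leave the cast on the glass slab, the casts in the rack and everything else on the bench as they are.

Things in the scene. Friction and masses are not known exactly. Their poses are not given: they have to be found in the camera images.
- cast_a: Buff stone cast of a lower jaw: D-shaped base, teeth in a horseshoe on its top 18 mm, 0.2 kg. Origin: on the underside; flat heel at x = -32 mm, round front at +31, z up. Sides flat and parallel (y = -31, +31 mm) from the heel to x = 0, up to z = 26: grip there. Front teeth 15 to 25 mm ahead (+x). At the start one cast is on the gauge, heel to the robot, the other on the glass slab.
- cast_b: The other buff cast, same shape and outline as cast_a. One of the two has been trimmed and is 44 mm high in all, the other is still 52 mm high; which is which is for the gauge to tell.
- gauge: Fixed height gauge: base plate with a steel anvil top 20 mm over the bench, chrome column (axis at x = +48 mm, top 148 mm over the bench) and a sprung slide whose arm, 20 mm wide, reaches back over the anvil. Origin: on the bench; plate x -85 to +80, y -55 to +55 mm. Its -x end faces the robot and is open: draw a cast out towards -x, as the foot hangs over its front half.
- gauge_anvil (a point): Point on the anvil's top, 20 mm over the bench, where the origin of a cast to be gauged stands (to a few mm), 35 mm to the -x side of the gauge's origin; axes as the gauge's.
- gauge_pad (a point): Centre of the top of the black press pad, 32 mm across, on the slide's arm straight above the foot, 20 mm to the gauge's +x side of the anvil point: push down here, shut fingertips will do. Moves with the slide; 108 mm over the bench at rest, always 22 mm above the underside of the foot.
- gauge_foot (a point): Centre of the underside of the gauge's flat round steel foot, 36 mm across and 6 mm thick, under the arm. At rest it hangs 66 mm over the anvil, over the cast's front teeth.
- gauge_slide (a joint): Travel of the gauge's slide in m: 0 at the top where its spring holds it, growing as it is pushed down, 0.040 at the bottom stop. Height of the part under the foot = 0.066 minus this value (0.018 for 48 mm). Bringing the foot on to a cast takes 2 to 4 N at the pad; beyond that the cast carries the push.
- rack: Fixed chrome wire rack at the far side: level floor 550 (y) x 100 mm (x), 50 mm over the bench, in four bays 135 mm wide between wire hoops 18 mm high; front wire 12 mm, back rail 35 mm over the floor. Origin: on the bench under the floor's middle; bay middles at y = -202.5, -67.5, 67.5, 202.5 mm. One bay is free.
- bay_card: White paper job card, 75 x 95 mm and flat, lying on the floor of the rack's one free bay. Origin: the middle of that bay, on its floor, 50 mm over the bench; axes as the rack's. The cast stands on it.
- pan: Fixed white plastic work pan, 180 (x) x 210 (y) x 40 mm high outside, walls and floor 5 mm. Origin: centre of its underside. Empty at the start.
- slab: Fixed glass slab 150 (x) x 80 (y) x 20 mm on which the other cast waits. Origin: centre of its underside.
- stock_a: Mint stone cast, 46 mm high, same outline as cast_a, in a bay of the rack. Leave alone.
- stock_b: Pink stone cast, as stock_a. Leave alone.
- stock_c: Pale blue stone cast, as stock_a. Leave alone.
- flask: Grey plastic denture flask, 108 (x) x 88 (y) x 78 mm high, loose. Origin: centre of its underside. Leave alone.
- clamp: Brass flask clamp, 115 (x) x 70 (y) mm base plate, two posts, screw with a T-bar 144 mm up, loose. Origin: centre of its underside. Leave alone.
- bur_block: Steel bur block 50 (x) x 120 (y) x 28 mm with burs standing to 68 mm, loose. Origin: centre of its underside. Leave alone.
- knife: Plaster knife 178 mm long (x), 19 mm wide, 13 mm high, lying loose on the bench. Origin: near its middle. Leave alone.
Not all that is in view belongs to the job. What is shaped like the cast_a but purple or red is not meant.

How it is judged:
By the outcome, as a careful person would: the job done as asked, in the order asked, and still so for the second after the job is handed in, with the robot touching nothing.
It also fails if it takes over 54 s, if anything falls off the work surface, if the arm or the gripper's body presses on something with over 40 N, if the wrist force passes 120 N, or if a joint passes its speed limit or range.

## Robot

A 6-joint arm with a two-finger parallel gripper is mounted at the origin on the work surface. World frame = base frame: x ahead of the robot, y to its left, z up, the work surface at z = 0. Lengths are in m, angles in rad, forces in N, time in s.
With the tool pointing down it reaches from about 0.2 to 0.875 m from the base axis. Payload 3.4 kg.
Tool frame: the origin (TCP) lies at the very end of the fingers, on their centre line; the grasp point (between the pads) lies 19 mm behind it; z points along the fingers, y is the line along which they close (so a half turn about z gives the same grasp; the last joint's range is limited). The gripper opens to 94 mm and grips with 3 to 60 N. Pads are 16 mm wide; open, the fingers measure 119 mm over their backs; the gripper's body (75 mm by 177 mm) begins 78 mm behind the grasp point.
Start: joints at [-1.377, 0.276, 1.505, -0, 1.361, -0.121], TCP at [0.178, -0.547, 0.205] pointing down, gripper open.
Joint ranges: [-2.89, 2.89], [-0.75, 2.08], [0.22, 2.7], [-1.18, 4.32], [0.11, 2.71], [-2.7, 2.7]. Speed limits (rad/s): [2.57, 2.57, 3.14, 3.14, 3.14, 3.14].

## Interface

Orientations are given as [roll, pitch, yaw] about the fixed x, y, z axes, in that order (R = Rz(yaw) Ry(pitch) Rx(roll)).
In Python, from rig import arm gives the robot as it stands. The module is installed in compiled form; this text tells all that it offers.
- The arm moves only by the tool carry_out, never from a script. Its argument "increments" is a list that holds one entry, the list of rows, each a list of 5 numbers: the opening, from -1 (shut) to 1 (fully open), so that 0 is half open, then the shift along the tool's x, y, z as a fraction of full scale, then the turn about the tool's z as a fraction of full scale. In form: [[[hand, dx, dy, dz, turn], ...]]. A call has 1 to 5 rows; each row shifts and turns the commanded pose from where the row before left it, along the tool's axes as they then stand; what a row does not reach is not made up. Full scale, the value 1, is 50 mm for a shift and 180 degrees for a turn. A row lasts 1/10 s, in which the tool goes at most 50 mm and 8.59 degrees, less where a joint would pass 70% of its speed; a pose out of reach is approached as far as the arm can. A call with a number of a shift or a turn outside -1 to 1 is refused whole. A call with a gripper value outside its range is refused whole. The fingers move at their own pace and stop on an object; "grip_force" is the grip in N (left out, the last holds). Time passes only in rows, so rows that do not move let the fingers close. It gives the time, the measured TCP pose, the force, the opening and the grip force at its end, in the units of the state.
- arm.read_state(): the state, without advancing time (a new reading comes with each control period).
- arm.camera(name): name is "scene" or "top"; returns a dict with "img" (400x640x3 uint8, blue, green, red), "fx", "fy", "cx", "cy" (pixels), "dist" ([k1, k2, p1, p2, k3] as OpenCV has them; the pictures are not rectified), "rvec" (rotation vector, rad) and "tvec" (3), from world to camera coordinates, as OpenCV has them. Camera axes: x right, y down, z forward; pixel columns grow to the right and rows downward; lengths in m; the calibration is good to about 2 mm. A picture is of the moment at which its call begins. There is no depth.
- arm.close_job(): hands the job in; it is judged then, once.
Trained networks look in the newest picture that a camera, given by its name, has taken for a name from the list of things; names that differ only in an ending like _2 or _b are one class to them, and where a whole thing is asked for, a point or a joint stands for the part that bears it (a point fixed in the world has none). Each returns a list of dicts, best first, with "p" (0 to 1); they miss things now and then, are a little off and sometimes report something else, mostly with a low value. They report only what shows in the picture. A call takes as long as a camera call. They do not tell look-alikes from the thing itself.
- arm.outline_of(label, camera): "pixels" (400x640 bool, what is visible of it) and "position" ([column, row] in pixels, amid what is visible of it).
- arm.landmark_of(label, camera): "position" ([column, row] in pixels: a listed point, or the origin of a listed thing).
The state is a dict: "t": time; "joints": joint angles; "dq": joint speeds; "effort": joint torques, N m; "tcp_pos": TCP position; "orientation": TCP orientation; "contact_force": force on the tool from outside, world axes, zero at the start; "wrist_torque": the same for the moment, N m; "gripper_width": finger opening in m; "finger_force": force on a finger pad.
Only numpy, scipy, OpenCV 4.12 (cv2) and the standard library are available. Lean on these libraries where they do the work, as an engineer would, in place of code of your own. Each camera call takes 0.05 s, during which the arm holds its last target. There are 200 camera calls.

## Working session

There is one attempt and no reset: what is moved stays moved. The work goes in short steps, Python scripts to look and compute and a tool call to move; the robot and the scene stay as the last step left them, time stands still between calls to the robot, and variables do not carry over. Pictures are saved under pics/ and viewed, at most 10 in all, crops included, and the job is handed in when it is done.

Besides the shell and the picture viewer there is one more tool, called as name(argument=value, ...) on one line, values as JSON. carry_out: Moves the arm, as the interface text tells. Its arguments: {"type":"object","properties":{"increments":{"type":"array","items":{"type":"array","items":{"type":"array","items":{"type":"number","minimum":-1,"maximum":1}}}},"grip_force":{"type":"number"}},"required":["increments"]}

```bash
mkdir -p pics; cat > h.py <<'E'
from rig import arm
import numpy as np, cv2
def ray(c,uv):
    K=np.array([[c['fx'],0,c['cx']],[0,c['fy'],c['cy']],[0,0,1.]])
    R=cv2.Rodrigues(np.array(c['rvec'],float))[0];t=np.array(c['tvec'],float).ravel()
    n=cv2.undistortPoints(np.array([[uv]],float),K,np.array(c['dist'],float)).ravel()
    return -R.T@t, R.T@np.array([n[0],n[1],1])
def at_z(c,uv,z):
    o,d=ray(c,uv); return o+d*(z-o[2])/d[2]
def proj(c,p):
    K=np.array([[c['fx'],0,c['cx']],[0,c['fy'],c['cy']],[0,0,1.]])
    return cv2.projectPoints(np.array(p,float).reshape(-1,1,3),np.array(c['rvec'],float),np.array(c['tvec'],float),K,np.array(c['dist'],float))[0].reshape(-1,2)
E
python3 - <<'E'
from h import *
np.set_printoptions(precision=4,suppress=True)
Z={'gauge_anvil':.02,'gauge_pad':.108,'gauge_foot':.086,'gauge':0,'rack':0,'bay_card':.05,'pan':0,'slab':0,'cast_a':.02,'flask':0,'clamp':0,'bur_block':0,'knife':0}
for n in('scene','top'):
    c=arm.camera(n); cv2.imwrite(f'pics/{n}0.png',c['img'])
    print(n,ray(c,(320,200))[0])
    for k,z in Z.items():
        for r in arm.landmark_of(k,n)[:3]:
            print(k,round(r['p'],2),np.array(r['position']),at_z(c,r['position'],z)[:2])
E
```

```text
scene [0.8004 0.5276 1.0997]
gauge_anvil 0.58 [286.1 176.8] [ 0.4551 -0.2895]
gauge_pad 0.5 [281.4 168.1] [ 0.4782 -0.2662]
gauge_foot 0.47 [281.2 167.6] [ 0.4706 -0.2863]
gauge 0.97 [280.8 182. ] [ 0.478  -0.2932]
gauge 0.28 [295.8 302.3] [0.6631 0.1455]
rack 0.71 [263.7 257.3] [ 0.6769 -0.0444]
bay_card 0.8 [297.8 302.7] [0.665 0.167]
bay_card 0.51 [294.7 210.2] [ 0.5109 -0.122 ]
pan 0.77 [397.1 324.8] [0.4428 0.3657]
pan 0.64 [247.3 152. ] [ 0.5191 -0.5013]
slab 0.62 [313.  237.2] [ 0.4991 -0.0228]
cast_a 0.84 [313.8 235.6] [ 0.4991 -0.0166]
cast_a 0.81 [334.2 206.1] [ 0.3751 -0.0809]
cast_a 0.77 [329.5 175.5] [ 0.3137 -0.2076]
flask 0.57 [350.2 353.1] [0.6062 0.3579]
clamp 0.57 [312.8 235.3] [ 0.4958 -0.0295]
bur_block 0.77 [347.  276.8] [0.4825 0.1595]
knife 0.71 [296.6 210.6] [ 0.4921 -0.1478]
top [ 0.3603 -0.0437  1.4014]
gauge_anvil 0.75 [391.2 198.2] [ 0.4514 -0.2782]
gauge_pad 0.89 [396.1 189.2] [ 0.4692 -0.277 ]
gauge_foot 0.78 [398.9 189.1] [ 0.4711 -0.2886]
gauge 0.86 [389.6 185.5] [ 0.4893 -0.2782]
rack 0.72 [301.7 120.5] [ 0.6827 -0.0307]
bay_card 0.8 [232. 123.] [0.6684 0.1623]
pan 0.74 [158.7 210.7] [0.432  0.3818]
slab 0.62 [300.3 187.7] [ 0.4886 -0.0225]
cast_a 0.93 [430.1 239.8] [ 0.3318 -0.3843]
cast_a 0.9 [400.4 281.9] [ 0.2166 -0.2966]
cast_a 0.86 [396.3 198.9] [ 0.4491 -0.2925]
flask 0.64 [166.  147.7] [0.6125 0.3603]
flask 0.41 [397.7 188.4] [ 0.4805 -0.3012]
clamp 0.74 [458.9 177. ] [ 0.5096 -0.4798]
clamp 0.3 [376.8 115.6] [ 0.693 -0.248]
clamp 0.21 [168.6 149. ] [0.6086 0.3529]
bur_block 0.58 [229.5 193.9] [0.4754 0.1794]
knife 0.78 [343.3 183.3] [ 0.4985 -0.1456]
```

View pics/scene0.png

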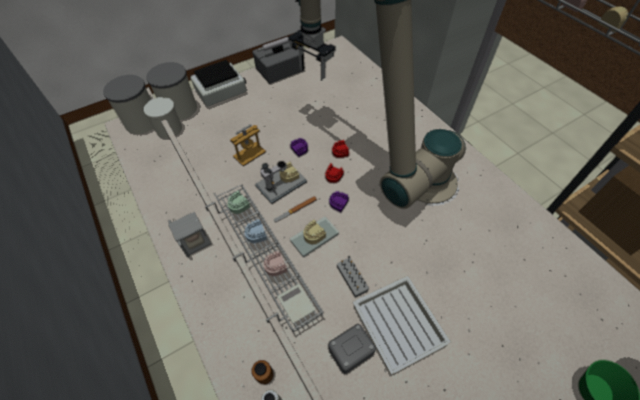

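View pics/top0.png

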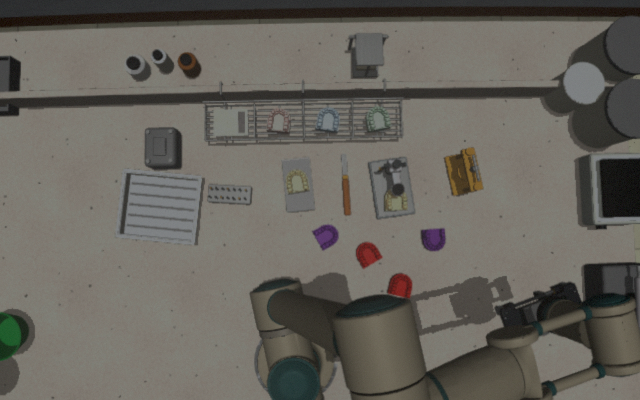

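The scene view shows the gauge with a buff cast at (282,180), the other cast on the slab at (313,235), the card bay at (296,303) and the pan at (400,325). In the top view the gauge is at (391,187) with its cast at (396,200), the card at (231,122) and the pan at (160,207). The gauge is turned slightly, so I'll refine that.

```bash
python3 - <<'E'
from h import *
np.set_printoptions(precision=4,suppress=True)
s=arm.read_state(); print(s['tcp_pos'],s['orientation'],s['gripper_width'],s['contact_force'])
c=arm.camera('top')
for l,z in(('gauge',.01),('bay_card',.05),('pan',.04),('rack',.05)):
    m=arm.outline_of(l,'top')[0]; cn=max(cv2.findContours(m['pixels'].astype(np.uint8),0,1)[0],key=cv2.contourArea).reshape(-1,2)
    w=np.array([at_z(c,p,z)[:2] for p in cn])*1000
    print(l,round(m['p'],2),cv2.minAreaRect(w.astype(np.float32)))
im=c['img']; cr=cv2.resize(im[145:235,345:435],None,fx=6.5,fy=6.5,interpolation=cv2.INTER_CUBIC)
def pl(o,yaw,pts,col):
    R=np.array([[np.cos(yaw),-np.sin(yaw)],[np.sin(yaw),np.cos(yaw)]])
    q=np.array([[*(np.array(o)+R@np.array(p[:2])),p[2]] for p in pts]); u=(proj(c,q)-[345,145]+.5)*6.5
    cv2.polylines(cr,[u.astype(int)],True,col,1)
yaw=np.radians(7);o=(.483,-.285)
pl(o,yaw,[(-.085,-.055,.01),(.08,-.055,.01),(.08,.055,.01),(-.085,.055,.01)],(0,255,0))
pl(o,yaw,[(-.015+.016*np.cos(a),.016*np.sin(a),.108) for a in np.linspace(0,6.2,30)],(0,0,255))
a=np.linspace(-1.57,1.57,15)
pl(o,yaw,[(-.035-.032,-.031,.035),(-.035,-.031,.035)]+[(-.035+.031*np.cos(t),.031*np.sin(t),.035) for t in a]+[(-.067,.031,.035)],(255,0,0))
cv2.imwrite('pics/g.png',cr)
E
```

```text
[ 0.178  -0.5468  0.2055] [3.1415 0.     0.3148] 0.09372297434611103 [-0.463  -0.6081  0.5765]
gauge 0.89 ((482.0213317871094, -281.7178649902344), (166.1239471435547, 111.57630920410156), 7.1380934715271)
bay_card 0.61 ((672.8565063476562, 168.09121704101562), (94.81653594970703, 76.04719543457031), 88.68946838378906)
pan 0.73 ((442.9107666015625, 371.0250244140625), (227.6446075439453, 192.70855712890625), 83.2454605102539)
rack 0.59 ((676.41796875, 107.99276733398438), (114.78943634033203, 89.0047378540039), 0.8813246488571167)
```

View pics/g.png

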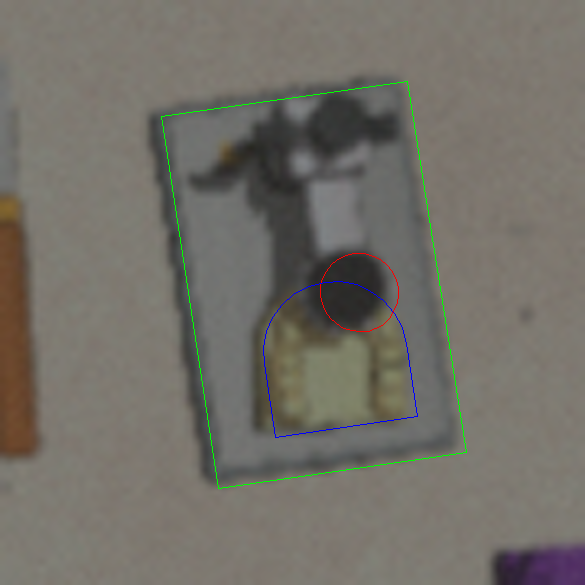

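The overlay shows the gauge origin near (0.4845, -0.2815) with a yaw of about 7.1°, and the pad at about (0.470, -0.283). The drawn model sits 1 px too far right and down, at crop (359,292) against (350,285). I'll go above the pad now.

carry_out(increments=[[[-1, 0, 0, 0, 0.03], [-1, 0, 0, 0, 0.03], [-1, 0.65, -0.45, 0, 0], [-1, 0.65, -0.45, 0, 0], [-1, 0.65, -0.45, 0, 0]]], grip_force=20)

```text
t: 2.15
tcp_pos: [0.2669, -0.4668, 0.2054]
orientation: [3.141, -0.0, 0.125]
contact_force: [0.8, 0.2, -0.0]
gripper_width: 0.057
finger_force: 0.0
```

carry_out(increments=[[[-1, 0.65, -0.45, 0, 0], [-1, 0.65, -0.45, 0, 0], [-1, 0.65, -0.45, 0, 0], [-1, 0.65, -0.45, 0, 0], [-1, 0.6, -0.4, 0, 0]]])

```text
t: 2.65
tcp_pos: [0.4123, -0.3368, 0.2057]
orientation: [3.141, -0.0, 0.127]
contact_force: [-0.0, -0.2, 0.5]
gripper_width: 0.0175
finger_force: 0.0
```

carry_out(increments=[[[-1, 0.6, -0.4, 0, 0], [-1, 0.6, -0.4, 0, 0], [-1, 0, 0, 0, 0]]])

```text
t: 2.95
tcp_pos: [0.4684, -0.2882, 0.2055]
orientation: [-3.141, -0.002, 0.131]
contact_force: [-1.3, -0.8, 0.8]
gripper_width: 0.0005
finger_force: 0.0
```

carry_out(increments=[[[-1, 0.05, -0.1, 0.4, 0], [-1, 0, 0, 0.5, 0], [-1, 0, 0, 0.5, 0], [-1, 0, 0, 0.2, 0], [-1, 0, 0, 0, 0]]])

```text
t: 3.45
tcp_pos: [0.4661, -0.2856, 0.1242]
orientation: [-3.14, 0.003, 0.126]
contact_force: [-0.5, 0.0, -0.1]
gripper_width: 0.0006
finger_force: 0.0
```

```bash
python3 - <<'E'
from h import *
s=arm.read_state(); print(s['tcp_pos'],s['contact_force'])
t=arm.camera('top');c=arm.camera('scene')
a=cv2.resize(t['img'][150:220,360:430],(400,400),interpolation=2);b=cv2.resize(c['img'][135:205,245:315],(400,400),interpolation=2)
for k,im,o in((t,a,(360,150)),(c,b,(245,135))):
    u=(proj(k,s['tcp_pos'])[0]-o+.5)*400/70; cv2.circle(im,tuple(int(v) for v in u),4,(0,0,255),1)
    g=np.array([[.4700+.016*np.cos(x),-.2835+.016*np.sin(x),.108] for x in np.linspace(0,6.28,30)]);cv2.polylines(im,[((proj(k,g)-o+.5)*400/70).astype(int)],True,(0,255,0),1)
cv2.imwrite('pics/p.png',np.hstack([a,b]))
E
```

```text
[ 0.46614611 -0.28561631  0.12421126] [-0.46504243  0.01674862 -0.0680339 ]
```

View pics/p.png

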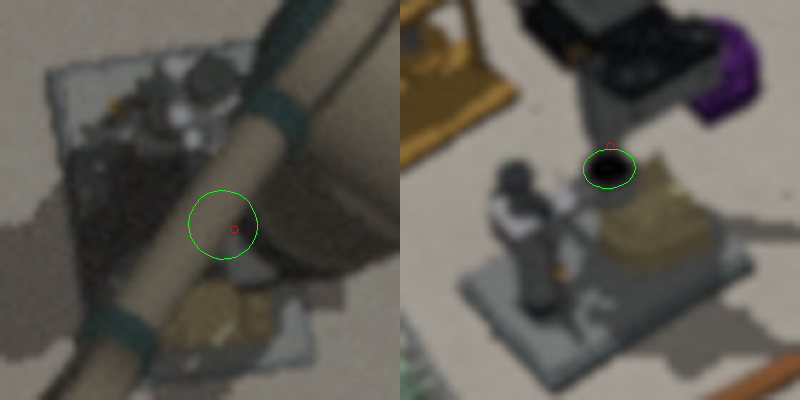

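The right half (scene) shows the black pad exactly under the green model circle at (609,168), with the fingertips just above it. I'll shift 4 mm and press gently.

carry_out(increments=[[[-1, 0.08, -0.03, 0.2, 0], [-1, 0, 0, 0.08, 0], [-1, 0, 0, 0.06, 0], [-1, 0, 0, 0.06, 0], [-1, 0, 0, 0.06, 0]]])

```text
t: 4.05
tcp_pos: [0.4713, -0.2837, 0.1026]
orientation: [3.141, -0.0, 0.126]
contact_force: [0.2, 0.2, 2.8]
gripper_width: 0.0004
finger_force: 1.1
```

carry_out(increments=[[[-1, 0, 0, 0.05, 0], [-1, 0, 0, 0.05, 0], [-1, 0, 0, 0, 0]]])

```text
t: 4.35
tcp_pos: [0.4713, -0.2837, 0.0973]
orientation: [-3.142, -0.0, 0.126]
contact_force: [-0.8, -0.0, 2.7]
gripper_width: 0.0004
finger_force: 1.3
```

carry_out(increments=[[[-1, 0, 0, 0.04, 0], [-1, 0, 0, 0.04, 0], [-1, 0, 0, 0, 0]]])

```text
t: 4.65
tcp_pos: [0.4713, -0.2837, 0.0933]
orientation: [-3.142, -0.0, 0.126]
contact_force: [0.8, 1.1, 3.6]
gripper_width: 0.0006
finger_force: 1.5
```

carry_out(increments=[[[-1, 0, 0, 0.02, 0], [-1, 0, 0, 0, 0], [-1, 0, 0, 0, 0]]])

```text
t: 4.95
tcp_pos: [0.4713, -0.2837, 0.0925]
orientation: [3.142, -0.0, 0.126]
contact_force: [-0.6, 1.8, 3.6]
gripper_width: 0.0005
finger_force: 1.5
```

carry_out(increments=[[[-1, 0, 0, 0.02, 0], [-1, 0, 0, 0, 0], [-1, 0, 0, 0, 0]]])

```text
t: 5.25
tcp_pos: [0.4713, -0.2837, 0.0915]
orientation: [3.142, -0.0, 0.126]
contact_force: [0.1, 1.1, 3.0]
gripper_width: 0.0007
finger_force: 1.6
```

carry_out(increments=[[[-1, 0, 0, 0.04, 0], [-1, 0, 0, 0.03, 0], [-1, 0, 0, 0, 0]]])

```text
t: 5.55
tcp_pos: [0.4713, -0.2837, 0.0878]
orientation: [-3.142, -0.0, 0.126]
contact_force: [-0.0, 2.1, 3.5]
gripper_width: 0.0006
finger_force: 1.7
```

carry_out(increments=[[[-1, 0, 0, 0.02, 0], [-1, 0, 0, 0, 0], [-1, 0, 0, 0, 0]]])

```text
t: 5.85
tcp_pos: [0.4713, -0.2837, 0.087]
orientation: [-3.142, -0.0, 0.126]
contact_force: [1.2, 1.6, 3.0]
gripper_width: 0.0003
finger_force: 1.8
```

carry_out(increments=[[[-1, 0, 0, 0.02, 0], [-1, 0, 0, 0, 0], [-1, 0, 0, 0, 0]]])

```text
t: 6.15
tcp_pos: [0.4713, -0.2837, 0.0863]
orientation: [3.141, -0.0, 0.126]
contact_force: [1.0, 2.4, 4.6]
gripper_width: 0.0004
finger_force: 2.6
```

carry_out(increments=[[[-1, 0, 0, 0.02, 0], [-1, 0, 0, 0, 0], [-1, 0, 0, 0, 0]]])

```text
t: 6.45
tcp_pos: [0.4713, -0.2837, 0.0862]
orientation: [3.141, -0.001, 0.126]
contact_force: [-1.0, 3.3, 10.8]
gripper_width: 0.0006
finger_force: 5.3
```

The foot rests on the teeth with the pad at 86.2 mm, so the height is about 44 mm (≤ 48) and the cast goes to the rack. I'll let the foot spring up now.

carry_out(increments=[[[-1, 0, 0, -0.1, 0], [-1, 0, 0, -0.1, 0], [-1, 0, 0, -0.1, 0], [-1, 0, 0, -0.15, 0], [-1, 0, 0, -0.3, 0]]])

```text
t: 6.95
tcp_pos: [0.4701, -0.2837, 0.1218]
orientation: [-3.141, 0.003, 0.127]
contact_force: [-0.8, 0.8, -0.4]
gripper_width: 0.0003
finger_force: 0.0
```

carry_out(increments=[[[-1, 0, 0, -0.8, 0], [1, 0, 0, -0.8, 0], [1, -0.6, 0, 0, 0], [1, -0.8, 0, 0, 0], [1, -0.8, 0, 0, 0]]])

```text
t: 7.45
tcp_pos: [0.3606, -0.2981, 0.2026]
orientation: [3.14, 0.001, 0.128]
contact_force: [-0.1, -0.0, -0.2]
gripper_width: 0.0293
finger_force: 0.0
```

carry_out(increments=[[[1, -0.8, 0, 0, 0], [1, -0.8, 0, 0, 0], [1, 0, 0, 0, 0]]])

```text
t: 7.75
tcp_pos: [0.2783, -0.3076, 0.2024]
orientation: [-3.141, 0.004, 0.122]
contact_force: [0.0, 1.2, 0.5]
gripper_width: 0.0528
finger_force: 0.0
```

```bash
python3 - <<'E'
from h import *
np.set_printoptions(precision=4,suppress=True)
s=arm.read_state(); print(s['tcp_pos'],s['contact_force'])
t=arm.camera('top');c=arm.camera('scene')
for k,n in((t,'top'),(c,'scene')):
    for l,z in(('cast_a',.02),('gauge_pad',.108),('gauge_anvil',.02)):
        for r in arm.landmark_of(l,n)[:5]:
            p=at_z(k,r['position'],z)
            if abs(p[0]-.46)<.06 and abs(p[1]+.285)<.05: print(n,l,r['p'],p)
a=cv2.resize(t['img'][150:220,360:430],(400,400),interpolation=2);b=cv2.resize(c['img'][135:205,245:315],(400,400),interpolation=2)
o=np.array([.4498,-.2858]);y=.126;R=np.array([[np.cos(y),-np.sin(y)],[np.sin(y),np.cos(y)]])
pts=np.array([[-.032,-.031],[0,-.031]]+[[.031*np.cos(x),.031*np.sin(x)] for x in np.linspace(-1.57,1.57,20)]+[[0,.031],[-.032,.031]])@R.T+o
for k,im,of in((t,a,(360,150)),(c,b,(245,135))):
    for z,col in((.02,(0,255,0)),(.046,(255,0,0))):
        g=np.c_[pts,np.full(len(pts),z)];cv2.polylines(im,[((proj(k,g)-of+.5)*400/70).astype(int)],True,col,1)
cv2.imwrite('pics/q.png',np.hstack([a,b]))
E
```

```text
[ 0.2783 -0.3076  0.2024] [0.0012 1.2054 0.4589]
top cast_a 0.81 [ 0.4493 -0.2871  0.02  ]
top gauge_pad 0.66 [ 0.4677 -0.2836  0.108 ]
scene cast_a 0.66 [ 0.4583 -0.2767  0.02  ]
scene gauge_pad 0.65 [ 0.4753 -0.2813  0.108 ]
scene gauge_anvil 0.88 [ 0.4568 -0.2871  0.02  ]
```

View pics/q.png

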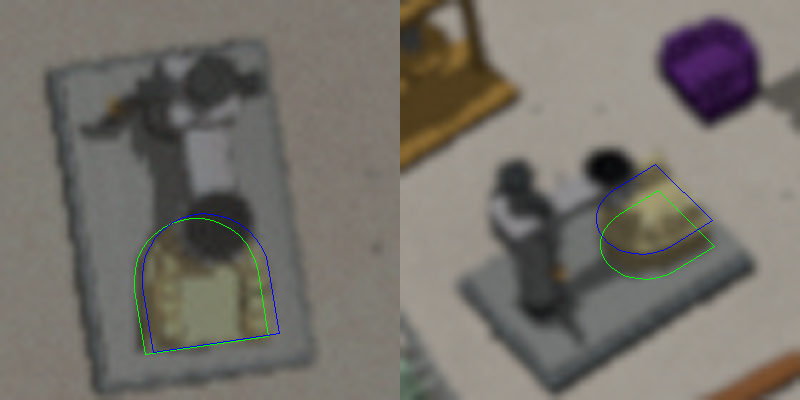

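The overlay matches the cast: green and blue outlines at (205,285) in the top half. The foot is back up. I'll move over the rear half of the cast.

carry_out(increments=[[[1, 0.8, 0, 0, 0], [1, 0.8, 0, 0, 0], [1, 0.8, 0, 0, 0], [1, 0.6, 0, 0.3, 0], [1, 0, 0, 0.5, 0]]])

```text
t: 8.65
tcp_pos: [0.4373, -0.2892, 0.163]
orientation: [3.138, -0.005, 0.131]
contact_force: [-0.4, 0.5, 0.7]
gripper_width: 0.0938
finger_force: 0.0
```

carry_out(increments=[[[1, 0, 0, 0.6, 0], [1, 0, 0, 0.3, 0], [1, 0, 0, 0, 0], [1, 0, 0, 0, 0]]])

```text
t: 9.05
tcp_pos: [0.4322, -0.2887, 0.1175]
orientation: [-3.142, 0.0, 0.127]
contact_force: [-0.5, -0.6, 0.4]
gripper_width: 0.0943
finger_force: 0.0
```

carry_out(increments=[[[1, 0, 0, 0.4, 0], [1, 0, 0, 0.4, 0], [1, 0, 0, 0.4, 0], [1, 0, 0, 0.3, 0], [1, 0, 0, 0.2, 0]]])

```text
t: 9.55
tcp_pos: [0.4323, -0.2893, 0.0328]
orientation: [3.14, -0.001, 0.126]
contact_force: [-0.4, -0.8, 0.0]
gripper_width: 0.0937
finger_force: 0.0
```

carry_out(increments=[[[1, 0, 0, 0.11, 0], [1, 0, 0, 0, 0], [1, 0, 0, 0, 0]]])

```text
t: 9.85
tcp_pos: [0.4322, -0.2893, 0.0277]
orientation: [3.14, -0.001, 0.126]
contact_force: [0.4, -0.6, 0.7]
gripper_width: 0.094
finger_force: 0.0
```

carry_out(increments=[[[1, 0, 0, 0.1, 0], [1, 0, 0, 0, 0], [1, 0, 0, 0, 0]]])

```text
t: 10.15
tcp_pos: [0.4316, -0.2888, 0.0221]
orientation: [3.141, -0.0, 0.126]
contact_force: [-0.7, -0.2, 0.0]
gripper_width: 0.0939
finger_force: 0.0
```

carry_out(increments=[[[0.45, 0, 0, 0, 0], [-0.2, 0, 0, 0, 0], [-0.2, 0, 0, 0, 0], [-0.2, 0, 0, 0, 0], [-0.2, 0, 0, 0, 0]]], grip_force=25)

```text
t: 10.65
tcp_pos: [0.4316, -0.2889, 0.022]
orientation: [3.141, -0.0, 0.126]
contact_force: [0.4, -0.1, -0.4]
gripper_width: 0.0628
finger_force: 24.3
```

carry_out(increments=[[[-0.2, 0, 0, -0.08, 0], [-0.2, 0, 0, -0.08, 0], [-0.2, 0, 0, 0, 0]]])

```text
t: 10.95
tcp_pos: [0.4318, -0.289, 0.0305]
orientation: [3.141, -0.001, 0.126]
contact_force: [0.8, -0.6, -0.8]
gripper_width: 0.0629
finger_force: 24.4
```

carry_out(increments=[[[-0.2, -0.25, 0, 0, 0], [-0.2, -0.35, 0, 0, 0], [-0.2, -0.35, 0, 0, 0], [-0.2, -0.25, 0, 0, 0], [-0.2, 0, 0, 0, 0]]])

```text
t: 11.45
tcp_pos: [0.3694, -0.2959, 0.0299]
orientation: [-3.14, 0.001, 0.124]
contact_force: [1.0, -0.4, -1.3]
gripper_width: 0.0631
finger_force: 24.4
```

carry_out(increments=[[[-0.2, 0, 0, -0.5, 0], [-0.2, 0, 0, -0.8, 0], [-0.2, 0, 0, -0.9, 0], [-0.2, 0, 0, -0.9, 0.02], [-0.2, 0, 0, -0.9, 0.02]]])

```text
t: 11.95
tcp_pos: [0.372, -0.2962, 0.2319]
orientation: [3.141, -0.001, -0.002]
contact_force: [0.8, -1.3, -1.6]
gripper_width: 0.0633
finger_force: 24.4
```

carry_out(increments=[[[-0.2, 0.2, -0.33, 0, 0], [-0.2, 0.4, -0.66, 0, 0], [-0.2, 0.4, -0.66, 0, 0], [-0.2, 0.4, -0.66, 0, 0], [-0.2, 0.4, -0.66, 0, 0]]])

```text
t: 12.45
tcp_pos: [0.4627, -0.1465, 0.2301]
orientation: [3.141, -0.001, -0.0]
contact_force: [-0.1, -0.1, -1.5]
gripper_width: 0.0632
finger_force: 24.4
```

carry_out(increments=[[[-0.2, 0.4, -0.66, 0, 0], [-0.2, 0.4, -0.66, 0, 0], [-0.2, 0.4, -0.66, 0, 0], [-0.2, 0.4, -0.66, 0, 0], [-0.2, 0.4, -0.66, 0, 0]]])

```text
t: 12.95
tcp_pos: [0.5627, 0.0189, 0.2299]
orientation: [-3.141, -0.001, 0.001]
contact_force: [0.9, -0.2, -1.8]
gripper_width: 0.0629
finger_force: 24.4
```

carry_out(increments=[[[-0.2, 0.4, -0.66, 0, 0], [-0.2, 0.4, -0.66, 0, 0], [-0.2, 0.4, -0.66, 0, 0], [-0.2, 0.4, -0.66, 0, 0], [-0.2, 0.18, -0.3, 0, 0]]])

```text
t: 13.45
tcp_pos: [0.6523, 0.1677, 0.229]
orientation: [-3.14, -0.0, 0.003]
contact_force: [-0.1, -0.8, -2.4]
gripper_width: 0.063
finger_force: 24.4
```

carry_out(increments=[[[-0.2, 0, 0, 0.5, 0], [-0.2, 0, 0, 0.5, 0], [-0.2, 0, 0, 0, 0], [-0.2, 0, 0, 0, 0]]])

```text
t: 13.85
tcp_pos: [0.6507, 0.1643, 0.1797]
orientation: [-3.142, 0.001, 0.0]
contact_force: [0.5, -0.7, -1.6]
gripper_width: 0.0629
finger_force: 24.4
```

```bash
python3 - <<'E'
from h import *
s=arm.read_state(); print(s['tcp_pos'],s['orientation'])
t=arm.camera('top');c=arm.camera('scene')
t['img']=cv2.imread('pics/top0.png')
b=c['img'][240:350,240:350]; s0=cv2.imread('pics/scene0.png')[240:350,240:350]
a=cv2.resize(t['img'][60:170,180:290],(400,400),interpolation=2);b=cv2.resize(b,(400,400),interpolation=2)
o=np.array([.670,.166])
def rect(x,y,z):return np.array([[o[0]+i*x,o[1]+j*y,z] for i,j in((-1,-1),(1,-1),(1,1),(-1,1))])
for k,im,of in((t,a,(180,60)),(c,b,(240,240))):
    dr=lambda g,col:cv2.polylines(im,[((proj(k,g)-of+.5)*400/110).astype(int)],True,col,1)
    dr(rect(.0475,.0375,.05),(0,255,0)); dr(rect(.05,.0675,.05),(0,0,255))
    p=s['tcp_pos']; dr(np.array([[p[0]+.018+x,p[1]+y,p[2]-.002] for x,y in((-.032,-.031),(.0,-.031),(.031,0),(.0,.031),(-.032,.031))]),(255,0,0))
cv2.imwrite('pics/r.png',np.hstack([a,b]))
E
```

```text
[0.65073569 0.16431125 0.17974609] [-3.14155120e+00  8.05865548e-04  4.55393074e-04]
```

View pics/r.png

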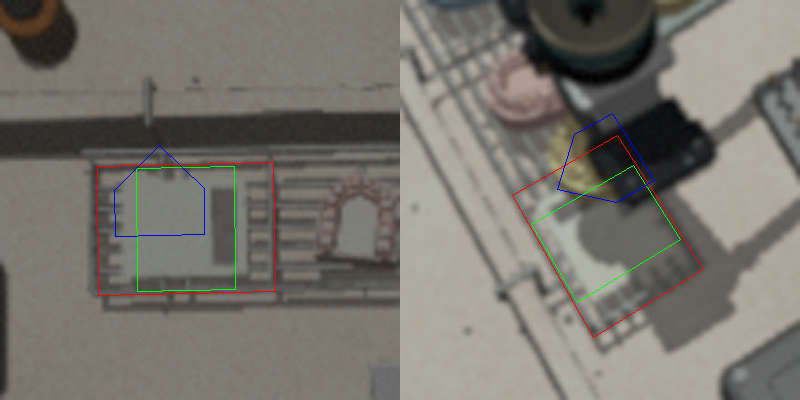

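Left (start picture): the card fills the green box at (185,228). Right: the bay matches too, and the held cast is above it. I'll lower it.

carry_out(increments=[[[-0.2, 0.04, -0.04, 0.5, 0], [-0.2, 0, 0, 0.6, 0], [-0.2, 0, 0, 0.6, 0], [-0.2, 0, 0, 0.4, 0], [-0.2, 0, 0, 0.2, 0]]])

```text
t: 14.45
tcp_pos: [0.6526, 0.1661, 0.0644]
orientation: [3.141, 0.001, 0.0]
contact_force: [0.1, 0.2, -1.5]
gripper_width: 0.0628
finger_force: 24.4
```

carry_out(increments=[[[-0.2, 0, 0, 0.05, 0], [-0.2, 0, 0, 0, 0], [-0.2, 0, 0, 0, 0]]])

```text
t: 14.75
tcp_pos: [0.6541, 0.1665, 0.0642]
orientation: [-3.141, -0.003, 0.001]
contact_force: [0.4, -0.1, -1.8]
gripper_width: 0.0633
finger_force: 24.4
```

carry_out(increments=[[[-0.2, 0, 0, 0.1, 0], [-0.2, 0, 0, 0.04, 0], [-0.2, 0, 0, 0, 0], [-0.2, 0, 0, 0, 0]]])

```text
t: 15.15
tcp_pos: [0.6527, 0.1663, 0.0554]
orientation: [3.141, 0.0, 0.001]
contact_force: [0.5, 0.2, -2.2]
gripper_width: 0.063
finger_force: 24.4
```

carry_out(increments=[[[-0.2, 0, 0, 0.03, 0], [-0.2, 0, 0, 0, 0], [-0.2, 0, 0, 0, 0]]])

```text
t: 15.45
tcp_pos: [0.6527, 0.1663, 0.0539]
orientation: [3.141, 0.0, 0.001]
contact_force: [-0.4, 0.6, -2.0]
gripper_width: 0.0631
finger_force: 24.4
```

carry_out(increments=[[[-0.2, 0, 0, 0.02, 0], [-0.2, 0, 0, 0, 0], [-0.2, 0, 0, 0, 0]]])

```text
t: 15.75
tcp_pos: [0.6528, 0.1663, 0.0529]
orientation: [3.142, 0.0, 0.001]
contact_force: [0.4, -0.0, -2.1]
gripper_width: 0.0629
finger_force: 24.4
```

carry_out(increments=[[[-0.2, 0, 0, 0.02, 0], [-0.2, 0, 0, 0, 0], [-0.2, 0, 0, 0, 0]]])

```text
t: 16.05
tcp_pos: [0.6529, 0.1663, 0.0521]
orientation: [3.142, -0.0, 0.001]
contact_force: [-0.0, 0.5, -1.9]
gripper_width: 0.063
finger_force: 24.4
```

carry_out(increments=[[[-0.2, 0, 0, 0.02, 0], [-0.2, 0, 0, 0, 0], [-0.2, 0, 0, 0, 0]]])

```text
t: 16.35
tcp_pos: [0.6529, 0.1663, 0.052]
orientation: [3.142, -0.001, 0.001]
contact_force: [-2.3, 0.2, 4.8]
gripper_width: 0.0627
finger_force: 24.4
```

Contact, so the cast stands on the card. I'll open partway and withdraw.

carry_out(increments=[[[0.45, 0, 0, 0, 0], [0.65, 0, 0, 0, 0], [0.65, 0, 0, 0, 0], [0.65, 0, 0, 0, 0]]])

```text
t: 16.75
tcp_pos: [0.6527, 0.1663, 0.0506]
orientation: [3.141, 0.0, 0.001]
contact_force: [-0.6, -0.2, 0.2]
gripper_width: 0.0776
finger_force: 0.0
```

carry_out(increments=[[[0.65, 0, 0, -0.2, 0], [0.65, 0, 0, -0.4, 0], [0.65, 0, 0, -0.8, 0], [0.65, 0, 0, -0.8, 0], [0.65, 0, 0, -0.8, 0]]])

```text
t: 17.25
tcp_pos: [0.6526, 0.1663, 0.2032]
orientation: [-3.142, -0.001, 0.001]
contact_force: [-0.5, -0.1, 0.1]
gripper_width: 0.0777
finger_force: 0.0
```

carry_out(increments=[[[0.65, -0.8, 0, -0.2, 0], [0.65, -0.8, 0, 0, 0], [0.65, -0.8, 0, 0, 0], [0.65, -0.8, 0, 0, 0], [0.65, -0.8, 0, 0, 0]]])

```text
t: 17.75
tcp_pos: [0.4512, 0.1662, 0.2116]
orientation: [-3.141, -0.001, 0.001]
contact_force: [-0.6, -0.3, -0.2]
gripper_width: 0.0773
finger_force: 0.0
```

```bash
python3 - <<'E'
from h import *
s=arm.read_state(); print(s['t'],s['tcp_pos'],s['contact_force'])
t=arm.camera('top');c=arm.camera('scene')
a=cv2.resize(t['img'][90:220,190:420],None,fx=2.3,fy=2.3,interpolation=2)[:, :529];b=cv2.resize(c['img'][150:350,190:390],(299,299),interpolation=2)
cv2.imwrite('pics/e.png',cv2.resize(np.hstack([a[:299],b[:, :271]]),(800,299)))
E
```

```text
17.75 [0.45119837 0.16615892 0.21163648] [-0.62219495 -0.26723942 -0.22604004]
```

View pics/e.png

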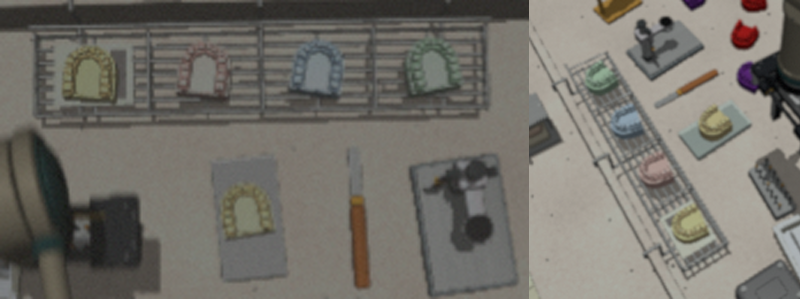

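The cast stands teeth-up in the card bay at (90,75), with the gauge empty and the rest as it was. I'll hand it in.

```bash
python3 -c "
from rig import arm
print(arm.close_job())"
```

```text
the job is handed in; nothing more can be done
None
```

The cast on the gauge measured about 44 mm, within the 48 mm limit, so I stood it teeth-up on the job card in the rack's free bay and handed the job in at about 18 s.

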